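# Grease gun onto its mount, rod drawn for loading

## Robot

A 7-joint arm with a two-finger parallel gripper is mounted at the origin on the work surface. World frame = base frame: x ahead of the robot, y to its left, z up, the work surface at z = 0. Lengths are in mm, angles in rad, forces in N, time in s.
With the tool pointing down it reaches from about 400 to 925 mm from the base axis. Payload 5.6 kg.
Tool frame: the origin (TCP) lies at the very end of the fingers, on their centre line; the grasp point (between the pads) lies 19 mm behind it; z points along the fingers, y is the direction in which the jaws open and shut (so a half turn about z gives the same grasp; the last joint's range is limited). The gripper opens to 85 mm and grips with 20 to 120 N. Pads are 22 mm wide; open, the fingers measure 114 mm over their backs; the gripper's body (76 mm by 85 mm) begins 54 mm behind the grasp point. The pads swing forward as they close: fully open they stand 13 mm farther back than shut.
Start: joints at [-1.213, 0.468, -0.012, 1.603, 0.006, 1.071, -0.056], TCP at [253.641, 598.477, 231.29] pointing down, gripper open.
Joint ranges: [-2.53, 2.53], [-0.31, 2.02], [-1.57, 1.55], [0.28, 2.44], [-1.29, 4.43], [0.15, 1.84], [-2.92, 2.92]. Speed limits (rad/s): [2.57, 2.57, 3.14, 3.14, 3.14, 3.14, 3.14].

## Interface

Orientations are given as [roll, pitch, yaw] about the fixed x, y, z axes, in that order (R = Rz(yaw) Ry(pitch) Rx(roll)).
In Python, from cell import env gives the robot as it stands.
- The arm moves only by the shell command python3 -m handwheel 'ROWS'. ROWS is JSON, a list of rows, each a list of 7 numbers: the shift along the world's x, y, z in m, then the turn, a rotation vector about the world's x, y, z in degrees, then the opening, from 0 (shut) to 1 (fully open). A call has 1 to 8 rows; each row shifts and turns the commanded pose from where the row before left it; what a row does not reach is not made up. A row lasts 1/10 s, in which the tool goes at most 50 mm and 8.59 degrees, less where a joint would pass 70% of its speed; a pose out of reach is approached as far as the arm can. A call is refused whole if a number of a shift passes 0.05 or a number of a turn 8.59, either way. A call with a gripper value outside its range is refused whole. The fingers move at their own pace and stop on an object; the grip force is fixed at half the most. Time passes only in rows, so rows that do not move let the fingers close. It gives the time, the measured TCP pose, the force and the opening at its end, in the units of the state.
- env.observe(): the state, without advancing time (a new reading comes with each control period).
- env.snapshot(name): name is "scene" or "top"; returns a dict with "img" (480x640x3 uint8, blue, green, red), "range_z" (480x640 float32, mm along the optical axis (not along the pixel's ray), 0 where there is no reading), "fx", "fy", "cx", "cy" (pixels), "rvec" (rotation vector, rad) and "tvec" (3), from world to camera coordinates, as OpenCV has them. Camera axes: x right, y down, z forward; pixel columns grow to the right and rows downward; lengths in mm; the calibration is good to about 2 mm. A picture is of the moment at which its call begins.
- env.job_done(): hands the job in, once; it reports no verdict.
Trained networks look in a picture, given as the dict that the camera call returned (one of the last four; its "shot" number tells which), for a name from the list of things; names that differ only in an ending like _2 or _b are one class to them, and where a whole thing is asked for, a point or a joint stands for the part that bears it (a point fixed in the world has none). Each returns a list of dicts, best first, with "conf" (0 to 1); they miss things now and then, are a little off and sometimes report something else, mostly with a low value. They report only what shows in the picture. A call takes as long as a camera call. They do not tell look-alikes from the thing itself.
- env.regions_of(picture, target): "pixels" (480x640 bool, what is visible of it) and "uv" ([column, row] in pixels, amid what is visible of it).
The state is a dict: "time": time; "joints": joint angles; "joint_velocities": joint speeds; "tau": joint torques, N m; "eef_pos": TCP position; "eef_rot": TCP orientation; "wrist_force": force on the tool from outside, world axes, zero at the start; "wrist_torque": the same for the moment, N m; "gripper_width": finger opening in mm.
Only numpy, scipy, OpenCV 4.12 (cv2) and the standard library are available. Lean on these libraries where they do the work, as an engineer would, in place of code of your own. Each camera call takes 0.05 s, during which the arm holds its last target. There are 200 camera calls.

## Task

The bench grease gun is due a new cartridge: lift it onto its mount, rod end at the thin peg, so that both locating pegs come up through its foot and it sits flat; set it down, do not let it drop. Then draw the follower rod out of the barrel by its knob until the turned groove on the rod stands just outside the end cap, and finish while still holding it there against the spring, with the gun still seated, so that the cartridge can be loaded. Leave the cartridge, the bearing and the bottle where they are.

Things in the scene. Friction and masses are not known exactly. Their poses are not given: they have to be found in the camera images.
- grease_gun: Grease gun on a grey foot, loose, 0.85 kg. Origin: centre of foot underside; x along the barrel to the rod end, z up. Foot 150 x 96 x 10 mm, through holes 18 mm at x -55, y +34 and 12 mm at x +55, y -34. Aluminium barrel 40 mm in diameter, axis at z 40, bare from x -36 to +36; grip it at x 0, near the centre of mass. Head at x -80 to -115, 46 mm wide; nozzle to x -152; lever up to x -200, z 155.
- mount: Fixed bright steel plate on the bench, 190 x 116 x 12 mm. Origin: centre of underside; x along its length, z up. Two dark pegs rise 22 mm above its top face: thick, 16 mm in diameter, at x -55, y +34; thin, 10 mm, at x +55, y -34; noses taper over the top 9 mm by 3 mm in radius. Seated, the gun's frame is parallel to the mount's, x the same way, its origin 12 mm above the mount's.
- cap_face (a point): Where the rod leaves the gun: centre of the flat outer face of the dark knurled end cap, at x +80, y 0, z +40 mm in the gun's frame. The cap is 44 mm in diameter and 14 mm long.
- pull_knob: Bare steel pull knob on the end of the rod. Origin: on the rod axis, midway along its stem; x outward along the rod. At rest the origin is 21 mm outside the cap face. Stem 16 mm in diameter from x -18 to +14 mm (to grip across), then an end flange 30 mm in diameter from x +17 to +26 mm.
- rod (a joint): Metres the steel rod (10 mm in diameter) is drawn out: 0 at rest, grows along the gun's x, stop at 0.105. The inner spring takes it home when let go: 4 N to start, 10 N at the mark (80 N/m). The mark is a dark turned groove, 8 mm wide, hidden in the barrel at rest: at 0.070 its middle is level with the cap face, from 0.074 all of it is outside.
- rod_groove (a point): Middle of the groove on the rod axis, 91 mm behind the knob's origin towards the barrel (70 mm inside the cap face at rest).
- cartridge: New grease cartridge, standing pale tube 38 mm in diameter, 136 mm high; origin at the centre of its underside. To be left alone.
- bearing: Loose steel bearing ring lying flat, 62 mm outside, 30 mm inside, 16 mm high; origin at the centre of its underside. To be left alone.
- bottle: Clear drink bottle with a screw cap, standing, 64 mm in diameter, 190 mm high; origin at the centre of its underside. To be left alone.
There are look-alikes about, which are no part of the job. Of the things that look like the mount, take the one that is nearest to the robot's base at the start.

How it is judged (in metres and radians):
On the way:
1. the gun is seated on both pegs with its rod still home (x of grease_gun in the frame of mount between -0.003 and 0.003 m and y of grease_gun in the frame of mount between -0.003 and 0.003 m and z of grease_gun in the frame of mount below 0.0145 m and angle between the x axis of grease_gun and the x axis of mount, either way round below 0.05 rad and x of cap_face in the frame of mount above 0.05 m and angle between grease_gun's own z axis and vertical below 0.03 rad and value of joint rod below 0.01 m), for 0.3 s.
At the end, for the whole second after the job is handed in: The gun sits on the mount, rod end at the thin peg: within 3 mm in x and y, at most 2.5 mm above the plate, within 0.05 rad in yaw, 0.03 rad of level. The fingers press on the knob with over 3 N; the rod is still, drawn 71 to 83 mm (groove's middle 1 to 13 mm outside the cap) (x of grease_gun in the frame of mount between -0.003 and 0.003 m and y of grease_gun in the frame of mount between -0.003 and 0.003 m and z of grease_gun in the frame of mount below 0.0145 m and angle between the x axis of grease_gun and the x axis of mount, either way round below 0.05 rad and x of cap_face in the frame of mount above 0.05 m and angle between grease_gun's own z axis and vertical below 0.03 rad and value of joint rod between 0.071 and 0.083 m and velocity of joint rod between -0.01 and 0.01 m/s and contact force between the fingers and pull_knob above 3 N and linear speed of grease_gun below 0.02 m/s); the arm keeps its last pose, push and grip.
It fails at once if the cartridge, the bearing or the bottle was moved by more than 30 mm (distance of any of cartridge, bearing, bottle from where it was at the start of the episode above 0.03 m).
It fails at once if the gun was dropped (falling faster than 0.6 m/s with no finger on it) (linear speed of grease_gun above 0.6 m/s and contact force between the fingers and grease_gun below 0.1 N).
It fails at once if the gun was tipped over by more than 0.5 rad (angle between grease_gun's own z axis and vertical above 0.5 rad).
It also fails if it takes over 58 s, if anything falls off the work surface, if the arm or the gripper's body presses on something with over 40 N, if the wrist force passes 120 N, or if a joint passes its speed limit or range.

## Working session

There is one attempt and no reset: what is moved stays moved. The work goes in short steps, Python scripts to look and compute and a shell command to move; the robot and the scene stay as the last step left them, time stands still between calls to the robot, and variables do not carry over. Pictures are saved under pics/ and viewed, about 8 in all and at most 12, crops included, and the job is handed in when it is done.

```bash
ls; mkdir -p pics; cat > h.py <<'E'
import numpy as np, cv2, pickle
from cell import env
def P(s):
    R=cv2.Rodrigues(np.array(s["rvec"],float))[0]; return R,np.array(s["tvec"],float).ravel()
def cloud(s):
    R,t=P(s); z=s["range_z"]; v,u=np.mgrid[:480,:640]
    c=np.stack([(u-s["cx"])/s["fx"]*z,(v-s["cy"])/s["fy"]*z,z],-1)
    w=(c-t)@R; w[z==0]=np.nan; return w
E
python3 - <<'E'
from h import *
print(env.observe())
S={n:env.snapshot(n) for n in("scene","top")}
for n,s in S.items():
    R,t=P(s);print(n,s["fx"],s["cx"],s["cy"],"cam at",-R.T@t, (s["range_z"]>0).mean())
    cv2.imwrite(f"pics/{n}0.png",s["img"]); w=cloud(s)
    for k in("grease_gun","mount","pull_knob","cartridge","bearing","bottle"):
        for r in env.regions_of(s,k):
            m=r["pixels"]; q=w[m]; print(n,k,round(r["conf"],2),np.round(r["uv"]),m.sum(),np.round(np.nanmedian(q,0)),np.round(np.nanmax(q[:,2])))
pickle.dump(S,open("s0.pkl","wb"))
E
```

```text
pics
{'time': 0.0, 'joints': array([-1.21301403,  0.46839166, -0.0116015 ,  1.60365448,  0.00597912,
        1.07139345, -0.0563315 ]), 'joint_velocities': array([-8.53471237e-04, -5.63112060e-04,  3.54283816e-04,  4.82841840e-04,
        3.68938514e-05, -1.40060389e-03,  4.42916753e-04]), 'tau': array([ 3.32331301e-04, -5.32396317e+01,  2.20379356e-02, -2.51289243e+01,
        1.15822779e-02,  8.02423339e-03,  1.89033710e-05]), 'eef_pos': array([253.42576327, 597.93826094, 230.31614805]), 'eef_rot': array([-3.13978356e+00,  1.08283550e-04,  2.74070396e+00]), 'wrist_force': array([0.44476692, 0.2179278 , 0.22452862]), 'wrist_torque': array([-0.00126583,  0.01328204, -0.00528262]), 'gripper_width': 85.09516658138571}
scene 588.8078312411477 317.62440874682693 246.02547945617073 cam at [1617.08401375  556.07161853 1174.25378175] 0.9812141927083333
scene grease_gun 0.66 [411. 244.] 2024 [474. 205.  42.] 155.0
scene mount 0.95 [210. 196.] 1566 [ 526. -431.    8.] 33.0
scene mount 0.89 [289. 207.] 1698 [ 474. -181.    8.] 35.0
scene mount 0.77 [346. 315.] 2808 [766. 161.   9.] 37.0
scene 
[... 340 characters left out ...]
23.0
top 472.1863792073453 317.29623662148725 240.13503932379228 cam at [ 485.02343486    2.99149251 1117.31261281] 0.9959537760416667
top grease_gun 0.8 [234. 299.] 3727 [459. 189.  47.] 157.0
top mount 0.91 [402. 299.] 4147 [ 460. -188.   11.] 38.0
top mount 0.82 [510. 279.] 4188 [ 514. -437.   11.] 36.0
top mount 0.62 [257. 176.] 3784 [753. 153.  11.] 39.0
top pull_knob 0.57 [219. 247.] 145 [579. 230.  46.] 57.0
top pull_knob 0.19 [132. 195.] 1304 [682. 409. 122.] 193.0
top cartridge 0.64 [331. 158.] 468 [765. -18. 128.] 138.0
top bearing 0.82 [336. 258.] 397 [553. -25.  15.] 21.0
top bottle 0.67 [131. 197.] 1261 [682. 408. 122.] 193.0
top bottle 0.54 [222. 246.] 150 [576. 230.  46.] 57.0
```

```bash
python3 - <<'E'
from h import *
a=cv2.imread("pics/top0.png");b=cv2.imread("pics/scene0.png")
c=cv2.resize(a[220:370,330:480],(600,600),interpolation=cv2.INTER_CUBIC);cv2.imwrite("pics/mcrop.png",c)
E
```

```text
(no output)
```

View pics/top0.png

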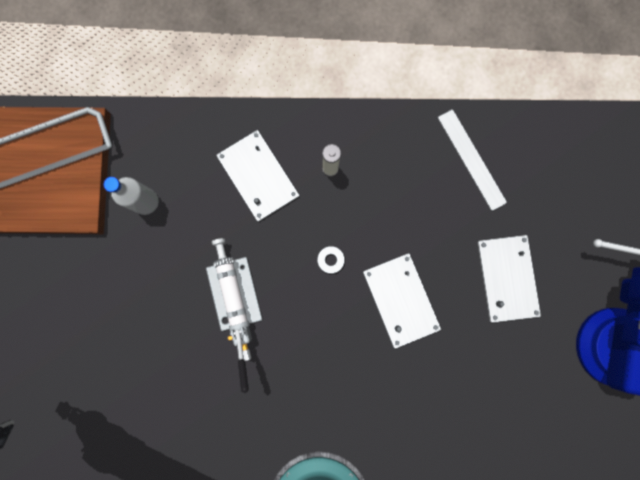

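View pics/mcrop.png

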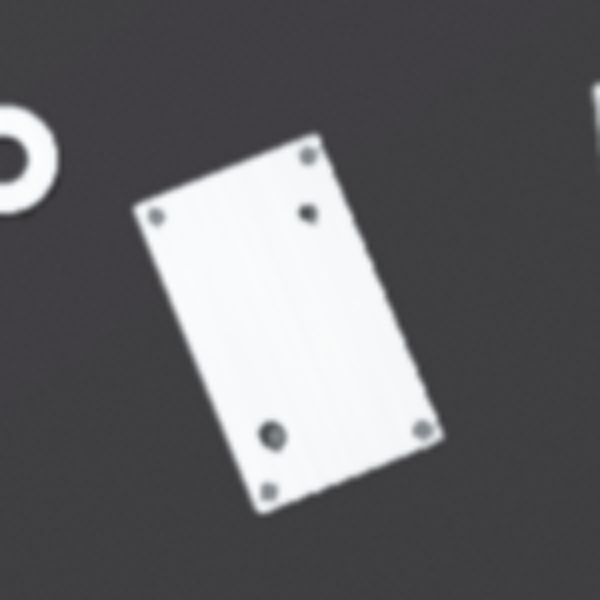

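View pics/scene0.png

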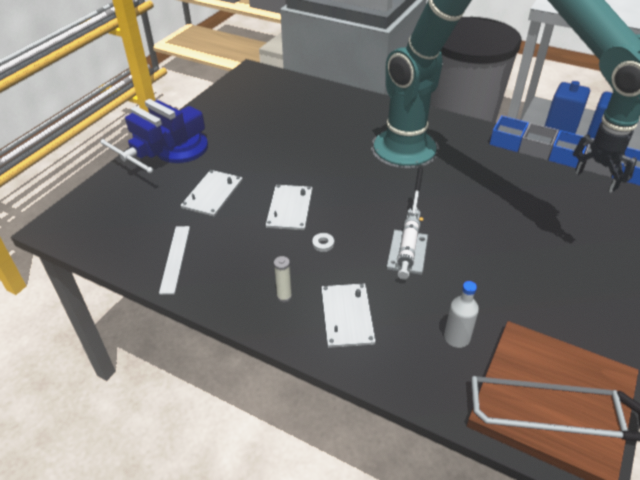

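```bash
cat > fit.py <<'E'
from h import *
from scipy.optimize import minimize
U=4
def proj(s,X): return cv2.projectPoints(np.array(X,float).reshape(-1,1,3),np.array(s["rvec"],float),np.array(s["tvec"],float),np.array([[s["fx"],0,s["cx"]],[0,s["fy"],s["cy"]],[0,0,1]],float),None)[0].reshape(-1,2)
def box(x0,x1,y0,y1,z0,z1): return np.array([[x,y,z] for x in(x0,x1) for y in(y0,y1) for z in(z0,z1)],float)
def cyl(x0,x1,r,zc): 
    a=np.linspace(0,2*np.pi,24,endpoint=False); return np.array([[x,r*np.cos(t),zc+r*np.sin(t)] for x in(x0,x1) for t in a])
def T(p,X,z=0):
    c,s=np.cos(p[2]),np.sin(p[2]); return X@np.array([[c,s,0],[-s,c,0],[0,0,1]])+[p[0],p[1],z]
def sil(s,p,parts,z=0):
    m=np.zeros((480*U,640*U),np.uint8)
    for X in parts:
        h=cv2.convexHull((proj(s,T(p,X,z)).astype(np.float32)+.5)*U)
        cv2.fillConvexPoly(m,np.round(h*16).astype(np.int32),1,shift=4)
    return m
def fit(s,p0,parts,thr,rois,z=0):
    g=cv2.resize(cv2.cvtColor(s["img"],cv2.COLOR_BGR2GRAY),None,fx=U,fy=U,interpolation=cv2.INTER_CUBIC)
    roi=sil(s,p0,rois,z); m=((g>thr)&(roi>0)).astype(np.uint8)
    m=cv2.morphologyEx(m,cv2.MORPH_CLOSE,np.ones((25,25)))&roi
    f=lambda q:np.count_nonzero((sil(s,[q[0],q[1],q[2]/100],parts,z)&roi)!=m)/m.sum()
    q0=[p0[0],p0[1],p0[2]*100]
    r=minimize(f,q0,method="Nelder-Mead",options=dict(initial_simplex=[q0,[q0[0]+8,q0[1],q0[2]],[q0[0],q0[1]+8,q0[2]],[q0[0],q0[1],q0[2]+8]],xatol=.05,fatol=1e-5))
    return np.array([r.x[0],r.x[1],r.x[2]/100]),r.fun
PLATE=[box(-95,95,-58,58,0,12)]; PROI=[box(-125,125,-80,80,0,0)]
GUN=[box(-75,75,-48,48,0,10),cyl(-80,80,21,40)]
GROI=[box(-90,90,27,65,5,5),box(-90,90,-65,-27,5,5)]
E
cat > m0.py <<'E'
from fit import *
S=pickle.load(open("s0.pkl","rb"))
for n,s in S.items():
    p,e=fit(s,[465,-185,.39],PLATE,120,PROI); print(n,"mount",p.round(3),round(e,3))
    print(" pegs px",proj(s,T(p,np.array([[-55,34,34.],[55,-34,34]]))).round(1))
    d=s["img"].copy(); g0=[470,200,.24]
    for thr in (95,):
        g,e=fit(s,g0,GUN,thr,GROI); g,e=fit(s,g,GUN,thr,GROI); print(n,"gun",thr,g.round(3),round(e,3))
    w=cloud(s); v=w[(w[...,2]>52)&(w[...,2]<62)&(np.hypot(w[...,0]-470,w[...,1]-200)<60)]
    print(" barrel top",v.mean(0).round(1),len(v), "yaw",np.polyfit(v[:,0],v[:,1],1))
    for q,X,c in((p,PLATE,(0,0,255)),(g,GUN,(0,255,0))):
        for Y in X:
            h=cv2.convexHull(proj(s,T(q,Y)).astype(np.float32)); cv2.polylines(d,[np.round(h*16).astype(np.int32)],True,c,1,shift=4)
    cv2.imwrite(f"pics/ov_{n}.png",d)
a=cv2.imread("pics/ov_top.png")[220:360,180:450]; b=cv2.imread("pics/ov_scene.png")[170:290,250:450]
cv2.imwrite("pics/ov.png",np.vstack([cv2.resize(a,(600,311)),cv2.resize(b,(480,288)) if 0 else np.hstack([cv2.resize(b,(480,288)),np.zeros((288,120,3),np.uint8)])]))
E
python3 m0.py
```

```text
scene mount [ 4.61047e+02 -1.87662e+02  3.91000e-01] 0.02
 pegs px [[302.2 187.7]
 [274.7 209.6]]
scene gun 95 [4.70971e+02 2.04295e+02 2.46000e-01] 0.117
 barrel top [471.6 204.7  56.4] 277 yaw [ 0.24880979 87.36517709]
top mount [ 4.62969e+02 -1.87422e+02  3.96000e-01] 0.019
 pegs px [[398.8 328.4]
 [407.3 271.9]]
top gun 95 [4.72227e+02 2.05314e+02 2.67000e-01] 0.088
 barrel top [469.6 201.4  57.1] 667 yaw [ 0.25606306 81.13475645]
```

View pics/ov.png

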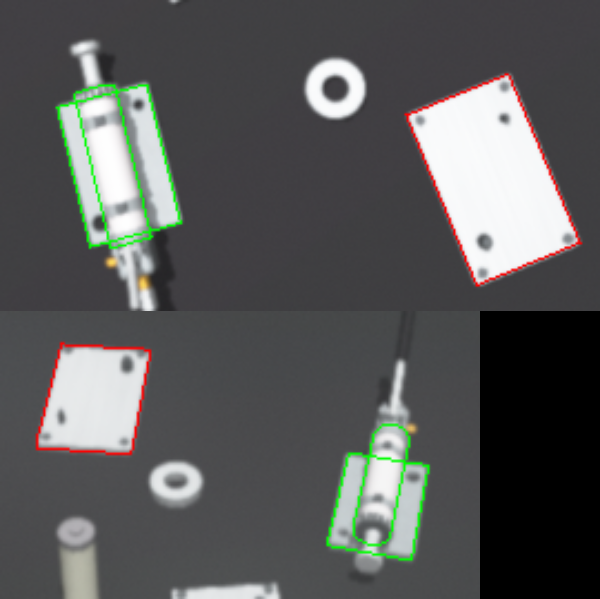

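```bash
python3 -m handwheel '[[0.022,-0.039,0,0,0,7.5,1],[0.022,-0.039,0,0,0,7.5,1],[0.022,-0.039,0,0,0,7.5,1],[0.022,-0.039,0,0,0,7.5,1],[0.022,-0.039,0,0,0,7.5,1],[0.022,-0.039,0,0,0,0,1],[0.022,-0.039,0,0,0,0,1],[0.022,-0.039,0,0,0,0,1]]'; python3 -m handwheel '[[0.021,-0.039,0,0,0,0,1],[0.021,-0.042,0,0,0,0,1],[0,0,-0.02,0,0,0,1],[0,0,-0.03,0,0,0,1],[0,0,-0.02,0,0,0,1],[0,0,0,0,0,0,1]]'
```

```text
time: 1.5
eef_pos: [430.4, 284.8, 231.7]
eef_rot: [3.141, 0.001, -2.888]
wrist_force: [-0.1, 1.1, -0.2]
gripper_width: 85.6
time: 2.1
eef_pos: [469.9, 204.5, 159.0]
eef_rot: [-3.14, -0.005, -2.888]
wrist_force: [-0.9, 0.2, -0.3]
gripper_width: 85.5
```

```bash
python3 -m handwheel '[[0.001,0.001,-0.03,0,0,0,1],[0,0,-0.03,0,0,0,1],[0,0,-0.03,0,0,0,1],[0,0,-0.02,0,0,0,1],[0,0,-0.015,0,0,0,1],[0,0,-0.01,0,0,0,1],[0,0,0,0,0,0,1]]'
```

```text
time: 2.8
eef_pos: [472.6, 206.6, 26.0]
eef_rot: [-3.141, -0.001, -2.888]
wrist_force: [0.3, -0.6, 0.5]
gripper_width: 85.4
```

```bash
python3 -m handwheel '[[0,-0.001,-0.003,0,0,0,1],[0,0,0,0,0,0,0.3],[0,0,0,0,0,0,0.2],[0,0,0,0,0,0,0.2],[0,0,0,0,0,0,0.2],[0,0,0,0,0,0,0.2],[0,0,0,0,0,0,0.2],[0,0,0,0,0,0,0.2]]'
```

```text
time: 3.6
eef_pos: [473.2, 205.2, 24.2]
eef_rot: [-3.141, 0.001, -2.888]
wrist_force: [-1.2, -1.2, 6.5]
gripper_width: 38.4
```

```bash
python3 -m handwheel '[[0,0,0.01,0,0,0,0.2],[0,0,0.02,0,0,0,0.2],[0,0,0.02,0,0,0,0.2],[0,-0.01,0.02,0,0,0,0.2],[0,-0.02,0.01,0,0,0,0.2],[0,-0.03,0,0,0,1,0.2],[0,-0.035,0,0,0,1,0.2],[0,-0.035,0,0,0,1,0.2]]';python3 -m handwheel '[[0,-0.035,0,0,0,1,0.2],[0,-0.035,0,0,0,1,0.2],[-0.002,-0.035,0,0,0,1,0.2],[-0.002,-0.035,0,0,0,1,0.2],[-0.002,-0.035,0,0,0,1,0.2],[-0.002,-0.03,0,0,0,0,0.2],[-0.002,-0.02,0,0,0,0,0.2],[0,-0.01,0,0,0,0,0.2]]'; python3 -m handwheel '[[0,-0.015,0,0,0,0,0.2],[0,0,0,0,0,0,0.2],[0,0,0,0,0,0,0.2]]'
```

```text
time: 4.4
eef_pos: [471.4, 74.3, 103.1]
eef_rot: [3.141, -0.002, -2.834]
wrist_force: [0.9, -1.0, -7.8]
gripper_width: 38.1
time: 5.2
eef_pos: [461.1, -161.5, 102.9]
eef_rot: [3.141, -0.002, -2.752]
wrist_force: [-0.4, 0.8, -8.1]
gripper_width: 38.2
time: 5.5
eef_pos: [462.3, -173.4, 103.0]
eef_rot: [3.14, -0.001, -2.748]
wrist_force: [-0.3, 0.6, -7.8]
gripper_width: 38.6
```

```bash
python3 -m handwheel '[[0,-0.007,-0.01,0,0,0,0.2],[0,-0.007,-0.01,0,0,0,0.2],[0,0,-0.01,0,0,0,0.2],[0,0,0,0,0,0,0.2],[0,0,0,0,0,0,0.2]]'
python3 - <<'E'
from fit import *
o=env.observe(); print(o["eef_pos"],o["eef_rot"])
S={n:env.snapshot(n) for n in("scene","top")}; S["tcp"]=(o["eef_pos"],o["eef_rot"]); pickle.dump(S,open("s1.pkl","wb"))
M=[462,-187.5,.393]; p=o["eef_pos"]; G=[p[0]-1,p[1],o["eef_rot"][2]+np.pi]; z=p[2]-24.2
out=[]
for n,(r0,r1,c0,c1) in dict(top=(230,370,320,480),scene=(140,250,230,350)).items():
    s=S[n]; f=4; d=cv2.resize(s["img"],None,fx=f,fy=f,interpolation=cv2.INTER_CUBIC)
    for q,X,zz,c in((M,PLATE,0,(0,0,255)),(G,GUN,z,(0,255,0))):
        for Y in X:
            h=cv2.convexHull((proj(s,T(q,Y,zz)).astype(np.float32)+.5)*f); cv2.polylines(d,[np.round(h).astype(np.int32)],True,c,1)
    d=d[r0*f:r1*f,c0*f:c1*f]; out.append(cv2.resize(d,(400,int(d.shape[0]*400/d.shape[1]))))
H=max(a.shape[0] for a in out)
cv2.imwrite("pics/hov.png",np.hstack([cv2.copyMakeBorder(a,0,H-a.shape[0],0,0,0) for a in out]))
E
```

```text
time: 6.0
eef_pos: [462.2, -188.1, 72.6]
eef_rot: [3.14, -0.001, -2.748]
wrist_force: [-0.1, -0.3, -8.9]
gripper_width: 38.3
[ 462.2166098  -188.14515108   72.59244862] [ 3.14039386e+00 -1.12206291e-03 -2.74816290e+00]
```

View pics/hov.png

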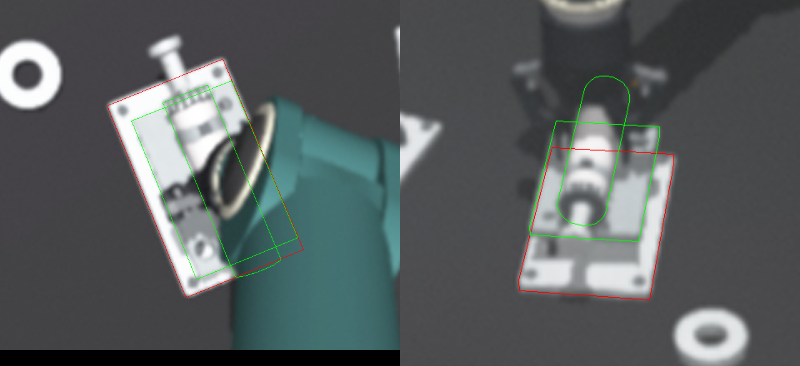

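```bash
cat > knob.py <<'E'
from fit import *
KN=[cyl(83,115,8,40),cyl(118,127,15,40)]; KR=[box(104,142,-30,30,40,40)]
def knob(s,G,z,d=0,thr=125):
    sh=np.array([d,0,0]); return fit(s,G,[k+sh for k in KN],thr,[k+sh for k in KR],z)
E
python3 - <<'E'
from knob import *
S0=pickle.load(open("s0.pkl","rb"));S=pickle.load(open("s1.pkl","rb")); p,r=S["tcp"]
for n in("top","scene"):
    print(n,"at start",[np.round(v,3) for v in knob(S0[n],[471.5,205,.254],0)])
    print(n,"hover",[np.round(v,3) for v in knob(S[n],[p[0],p[1],r[2]+np.pi],p[2]-24.2)])
E
```

```text
top at start [array([4.73542e+02, 2.09305e+02, 2.29000e-01]), np.float64(0.13)]
top hover [array([ 4.63192e+02, -1.85797e+02,  3.79000e-01]), np.float64(0.175)]
scene at start [array([4.67454e+02, 2.06209e+02, 2.46000e-01]), np.float64(0.247)]
scene hover [array([ 4.61682e+02, -1.77862e+02,  2.73000e-01]), np.float64(0.542)]
```

```bash
python3 -m handwheel '[[-0.0005,0,-0.006,0,0,0,0.2],[0,0,-0.006,0,0,0,0.2],[0,0,-0.005,0,0,0,0.2],[0,0,-0.003,0,0,0,0.2],[0,0,0,0,0,0,0.2],[0,0,0,0,0,0,0.2]]'
```

```text
time: 6.7
eef_pos: [462.2, -188.5, 53.2]
eef_rot: [3.141, -0.0, -2.748]
wrist_force: [-0.5, 0.3, -7.4]
gripper_width: 38.2
```

```bash
python3 -m handwheel '[[0,0,-0.003,0,0,0,0.2],[0,0,-0.003,0,0,0,0.2],[0,0,0,0,0,0,0.2],[0,0,0,0,0,0,0.2]]'; python3 -m handwheel '[[0,0,-0.003,0,0,0,0.2],[0,0,-0.002,0,0,0,0.2],[0,0,0,0,0,0,0.2],[0,0,0,0,0,0,0.2]]'
```

```text
time: 7.1
eef_pos: [461.8, -187.6, 47.0]
eef_rot: [3.14, -0.0, -2.748]
wrist_force: [-0.3, 5.1, -7.9]
gripper_width: 38.3
time: 7.5
eef_pos: [462.0, -187.6, 42.1]
eef_rot: [3.14, -0.0, -2.748]
wrist_force: [0.2, 4.8, -5.9]
gripper_width: 37.9
```

```bash
python3 -m handwheel '[[0,0.0005,-0.002,0,0,0,0.2],[0,0,-0.002,0,0,0,0.2],[0,0,0,0,0,0,0.2],[0,0,0,0,0,0,0.2]]'; python3 -m handwheel '[[0,0,-0.001,0,0,0,0.2],[0,0,0,0,0,0,0.2],[0,0,0,0,0,0,0.2]]'
```

```text
time: 7.9
eef_pos: [462.0, -187.5, 38.1]
eef_rot: [3.141, -0.0, -2.748]
wrist_force: [-0.9, 5.8, -5.7]
gripper_width: 38.2
time: 8.2
eef_pos: [462.1, -187.5, 37.2]
eef_rot: [3.141, 0.0, -2.748]
wrist_force: [-0.5, 5.3, -4.9]
gripper_width: 38.4
```

```bash
python3 -m handwheel '[[0,0.0003,-0.001,0,0,0,0.2],[0,0,0,0,0,0,0.2],[0,0,0,0,0,0,0.2]]'; python3 -m handwheel '[[0,0,-0.001,0,0,0,0.2],[0,0,0,0,0,0,0.2],[0,0,0,0,0,0,0.2]]'
```

```text
time: 8.5
eef_pos: [461.9, -187.5, 36.3]
eef_rot: [3.141, -0.0, -2.748]
wrist_force: [-0.8, 5.2, -3.8]
gripper_width: 38.2
time: 8.8
eef_pos: [461.9, -187.5, 36.2]
eef_rot: [3.141, -0.0, -2.748]
wrist_force: [-4.0, 6.1, 6.5]
gripper_width: 37.9
```

```bash
python3 -m handwheel '[[0,0,0,0,0,0,0.4],[0,0,0,0,0,0,0.6],[0,0,0,0,0,0,1],[0,0,0,0,0,0,1],[0,0,0,0,0,0,1],[0,0,0.005,0,0,0,1],[0,0,0.02,0,0,0,1],[0,0,0.03,0,0,0,1]]';python3 -m handwheel '[[0,0,0.03,0,0,0,1],[0,0,0.03,0,0,0,1],[0.02,0.008,0.02,0,0,0,1],[0.03,0.012,0,0,0,0,1],[0.028,0.012,0,0,0,0,1],[0.016,0.0065,0,0,0,0,1],[0,0,0,0,0,0,1],[0,0,0,0,0,0,1]]'
python3 - <<'E'
from knob import *
S={n:env.snapshot(n) for n in("scene","top")}; pickle.dump(S,open("s2.pkl","wb"))
print(env.observe()["eef_pos"])
for n in S:
    for M in([462,-187.5,.393],): print(n,[np.round(v,3) for v in knob(S[n],M,12)])
    w=cloud(S[n]); M=np.array([462,-187.5])
    c,s_=np.cos(.393),np.sin(.393); q=(w[...,:2]-M)@np.array([[c,-s_],[s_,c]])
    for a,b,e,f in((-72,-40,-45,-38),(55,72,28,45),(-25,70,-45,-30),(-60,70,28,45)):
        k=(q[...,0]>a)&(q[...,0]<b)&(q[...,1]>e)&(q[...,1]<f)&(w[...,2]<40); print(n,(a,b,e,f),k.sum(),np.median(w[...,2][k]).round(1))
out=[]
for n,(r0,r1,c0,c1) in dict(top=(220,360,320,480),scene=(140,250,230,350)).items():
    s=S[n]; f=4; d=cv2.resize(s["img"],None,fx=f,fy=f,interpolation=cv2.INTER_CUBIC)
    for Y in GUN:
        h=cv2.convexHull((proj(s,T([462.3,-187.5,.3935],Y,12)).astype(np.float32)+.5)*f); cv2.polylines(d,[np.round(h).astype(np.int32)],True,(0,255,0),1)
    d=d[r0*f:r1*f,c0*f:c1*f]; out.append(cv2.resize(d,(400,int(d.shape[0]*400/d.shape[1]))))
H=max(a.shape[0] for a in out)
cv2.imwrite("pics/seat.png",np.hstack([cv2.copyMakeBorder(a,0,H-a.shape[0],0,0,0) for a in out]))
E
```

```text
time: 9.6
eef_pos: [461.0, -187.5, 89.9]
eef_rot: [3.14, -0.003, -2.748]
wrist_force: [0.4, 1.1, 0.4]
gripper_width: 85.6
time: 10.4
eef_pos: [555.5, -149.5, 170.1]
eef_rot: [3.141, -0.001, -2.748]
wrist_force: [-0.2, -0.6, 0.3]
gripper_width: 85.3
[ 554.99494432 -150.09948461  170.23549181]
scene [array([ 4.67394e+02, -1.88919e+02,  3.09000e-01]), np.float64(0.546)]
scene (-72, -40, -45, -38) 12 19.2
scene (55, 72, 28, 45) 23 17.6
scene (-25, 70, -45, -30) 99 19.5
scene (-60, 70, 28, 45) 168 18.9
top [array([ 4.61671e+02, -1.81095e+02,  4.00000e-01]), np.float64(0.748)]
top (-72, -40, -45, -38) 0 nan
top (55, 72, 28, 45) 53 21.4
top (-25, 70, -45, -30) 0 nan
top (-60, 70, 28, 45) 340 21.3
  return _methods._mean(a, axis=axis, dtype=dtype,
  ret = ret.dtype.type(ret / rcount)
```

View pics/seat.png

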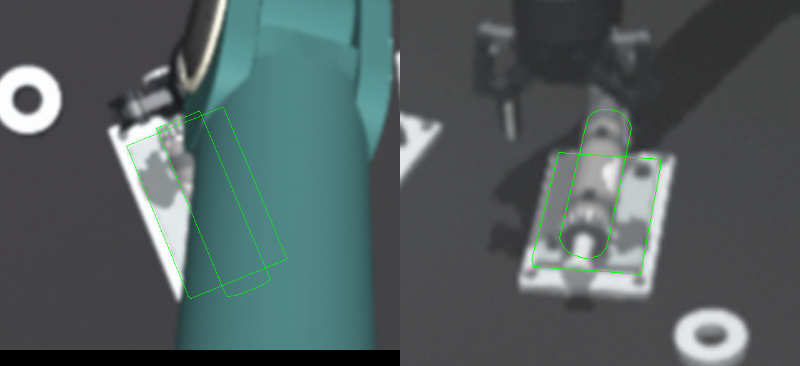

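```bash
python3 -m handwheel '[[0,0,-0.03,0,0,0,1],[0,0,-0.035,0,0,0,1],[0,0,-0.03,0,0,0,1],[0,0,-0.02,0,0,0,1],[0,0,-0.013,0,0,0,1],[0,0,-0.008,0,0,0,1],[0,0,0,0,0,0,1],[0,0,0,0,0,0,1]]'
```

```text
time: 11.3
eef_pos: [556.7, -149.6, 35.1]
eef_rot: [-3.141, 0.001, -2.749]
wrist_force: [-0.6, 0.2, 0.8]
gripper_width: 85.3
```

```bash
python3 -m handwheel '[[0,0,-0.001,0,0,0,0.5],[0,0,0,0,0,0,0.3],[0,0,0,0,0,0,0.1],[0,0,0,0,0,0,0.05],[0,0,0,0,0,0,0.05],[0,0,0,0,0,0,0.05],[0,0,0,0,0,0,0.05],[0,0,0,0,0,0,0.05]]'
```

```text
time: 12.1
eef_pos: [556.2, -149.0, 33.6]
eef_rot: [3.141, 0.0, -2.748]
wrist_force: [-1.4, 1.8, 4.6]
gripper_width: 14.0
```

```bash
python3 -m handwheel '[[0,0,0,0,0,0,0],[0.0023,0.001,0,0,0,0,0],[0.0046,0.0019,0,0,0,0,0],[0.0046,0.0019,0,0,0,0,0],[0.0046,0.0019,0,0,0,0,0],[0.0023,0.001,0,0,0,0,0],[0,0,0,0,0,0,0],[0,0,0,0,0,0,0]]'
```

```text
time: 12.9
eef_pos: [573.1, -142.1, 33.4]
eef_rot: [3.141, -0.003, -2.749]
wrist_force: [-5.5, -0.4, 7.4]
gripper_width: 13.9
```

```bash
python3 -m handwheel '[[0,0,0.0007,0,0,0,0],[0,0,0,0,0,0,0],[0,0,0,0,0,0,0]]'
```

```text
time: 13.2
eef_pos: [572.6, -142.3, 33.6]
eef_rot: [3.14, -0.004, -2.749]
wrist_force: [-5.7, -1.6, 5.3]
gripper_width: 14.3
```

```bash
python3 -m handwheel '[[0,0,0.0008,0,0,0,0],[0,0,0.0006,0,0,0,0],[0.0046,0.0019,0,0,0,0,0],[0.0092,0.0038,0,0,0,0,0],[0.0092,0.0038,0,0,0,0,0],[0.0046,0.0019,0,0,0,0,0],[0,0,0,0,0,0,0],[0,0,0,0,0,0,0]]'
```

```text
time: 14.0
eef_pos: [599.3, -130.8, 33.8]
eef_rot: [3.139, -0.006, -2.749]
wrist_force: [-7.4, -2.0, -1.7]
gripper_width: 14.3
```

```bash
python3 -m handwheel '[[0.0046,0.0019,0,0,0,0,0],[0.0092,0.0038,-0.0003,0,0,0,0],[0.0092,0.0038,0,0,0,0,0],[0.0049,0.002,0,0,0,0,0],[0,0,0,0,0,0,0],[0,0,0,0,0,0,0],[0,0,0,0,0,0,0]]'
python3 - <<'E'
from knob import *
S={n:env.snapshot(n) for n in("scene","top")}; pickle.dump(S,open("s3.pkl","wb"))
print(env.observe()["eef_pos"],env.observe()["wrist_force"])
M=[462.3,-187.5,.3935]; out=[]
for n,(r0,r1,c0,c1) in dict(top=(200,340,320,480),scene=(150,260,230,350)).items():
    s=S[n]; f=5; d=cv2.resize(s["img"],None,fx=f,fy=f,interpolation=cv2.INTER_CUBIC)
    for Y in GUN:
        h=cv2.convexHull((proj(s,T(M,Y,12)).astype(np.float32)+.5)*f); cv2.polylines(d,[np.round(h).astype(np.int32)],True,(0,255,0),1)
    for X in ([80,0,40],[87,0,40],[178,0,40]):
        cv2.circle(d,tuple(np.round((proj(s,T(M,np.array([X],float),12))[0]+.5)*f).astype(int)),3,(0,0,255),-1)
    d=d[r0*f:r1*f,c0*f:c1*f]; out.append(cv2.resize(d,(400,int(d.shape[0]*400/d.shape[1])),interpolation=cv2.INTER_AREA))
H=max(a.shape[0] for a in out)
cv2.imwrite("pics/pull.png",np.hstack([cv2.copyMakeBorder(a,0,H-a.shape[0],0,0,0) for a in out]))
E
```

```text
time: 14.7
eef_pos: [626.4, -119.8, 33.7]
eef_rot: [3.139, -0.007, -2.749]
wrist_force: [-8.7, -3.0, 0.8]
gripper_width: 14.4
[ 626.37187494 -119.87372337   33.68410367] [-8.98285673 -2.58785664  1.41822322]
```

View pics/pull.png

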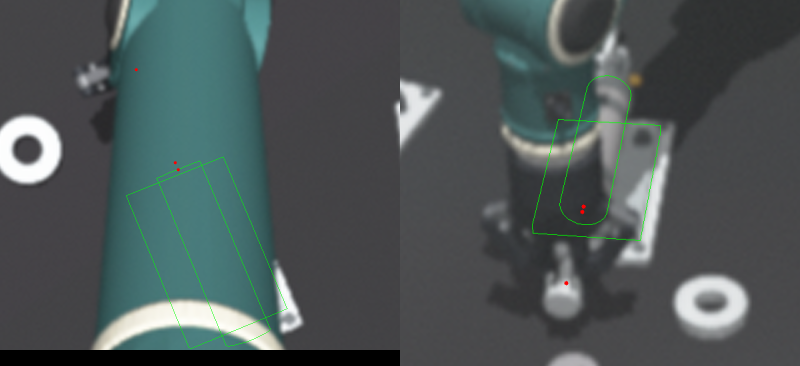

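```bash
python3 - <<'E'
from knob import *
for f,d0 in(("s0.pkl",0),("s3.pkl",76)):
    s=pickle.load(open(f,"rb"))["scene"]; M,z=([471,204.3,.254],0) if d0==0 else ([461.5,-187.6,.3935],12)
    g=cv2.resize(cv2.cvtColor(s["img"],cv2.COLOR_BGR2GRAY),None,fx=U,fy=U,interpolation=cv2.INTER_CUBIC)
    for thr in(115,135):
        roi=sil(s,M,[cyl(120+d0,150+d0,24,40)],z); m=((g>thr)&(roi>0)).astype(np.uint8)
        c=[]
        for d in np.arange(-12,13,1.):
            for y in np.arange(-6,7,1.):
                k=sil(s,M,[cyl(118+d0+d,127+d0+d,15,40)+[0,y,0],cyl(100+d0+d,118+d0+d,8,40)+[0,y,0]],z)&roi
                c.append((np.count_nonzero(k!=m)/m.sum(),d,y))
        print(f,thr,sorted(c)[:3])
o=[env.observe() for _ in range(1)][0]; print(o["wrist_force"],o["gripper_width"])
E
python3 -m handwheel '[[0,0,0,0,0,0,0],[0,0,0,0,0,0,0],[0,0,0,0,0,0,0],[0,0,0,0,0,0,0],[0,0,0,0,0,0,0]]'
```

```text
s0.pkl 115 [(np.float64(0.17356910190786412), np.float64(-1.0), np.float64(2.0)), (np.float64(0.1814797580269893), np.float64(-2.0), np.float64(2.0)), (np.float64(0.1931130758492322), np.float64(-1.0), np.float64(3.0))]
s0.pkl 135 [(np.float64(0.2086899275839368), np.float64(-5.0), np.float64(2.0)), (np.float64(0.21461487820934824), np.float64(-6.0), np.float64(2.0)), (np.float64(0.2185648452929559), np.float64(-5.0), np.float64(1.0))]
s3.pkl 115 [(np.float64(0.09205776173285199), np.float64(-2.0), np.float64(0.0)), (np.float64(0.098676293622142), np.float64(-2.0), np.float64(-1.0)), (np.float64(0.10469314079422383), np.float64(-3.0), np.float64(0.0))]
s3.pkl 135 [(np.float64(0.2603305785123967), np.float64(-7.0), np.float64(-2.0)), (np.float64(0.2619834710743802), np.float64(-7.0), np.float64(-1.0)), (np.float64(0.2644628099173554), np.float64(-7.0), np.float64(0.0))]
[-8.98285673 -2.58785664  1.41822322] 14.053349589958582
time: 15.3
eef_pos: [626.4, -119.9, 33.6]
eef_rot: [3.139, -0.007, -2.749]
wrist_force: [-9.1, -1.6, 1.2]
gripper_width: 14.3
```

```bash
python3 -m handwheel '[[0.0012,0.0005,0,0,0,0,0],[0,0,0,0,0,0,0],[0,0,0,0,0,0,0],[0,0,0,0,0,0,0],[0,0,0,0,0,0,0]]' && python3 -c "
from cell import env
print(env.job_done())"
```

```text
time: 15.8
eef_pos: [627.3, -119.5, 33.7]
eef_rot: [3.139, -0.008, -2.75]
wrist_force: [-9.9, -3.2, 2.0]
gripper_width: 14.2
the job is handed in; nothing more can be done
None
```

I lifted the gun onto the mount nearest the base, set it down, drew the rod out by its knob and handed the job in at 15.8 s, still holding it. The job-done call gives no verdict.

- **Seating:** The gun went down over both pegs with a sideways push of about 5–6 N. It stopped at the height expected for seated, with the upward force appearing there. The overlay in the scene picture lined up with the foot, and the depth reading put the foot's top at 19–21 mm against 22 mm expected, within the camera's bias.
- **Rod:** The tool moved 77 mm along the rod axis. My last look at the knob was 1 mm before the end; measured against its start position, it put the draw about 1 mm short of the tool's travel, so about 76 mm at the end. The spring pull at the end was about 10.4 N, against about 10 N expected. The knob was still gripped at an opening of about 14 mm.

**Checks that failed or disagreed:**
- The arm hid the groove from both cameras, so its position comes only from the tool's travel, the pull force and the knob's position.
- The knob fit at a stricter brightness threshold fitted poorly and read 1–2 mm shorter.
- The pull force at 76 mm was about 9.3 N, slightly below the 10 N expected.
- After the release, the full knob fits in both pictures failed because of shadow and the arm in the way, so the seating rests on the scene overlay and the depth reading.

I did not measure the cartridge, bearing and bottle again at the end; none of the moves went near them.

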